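# Load a brass lever under the spring flap of a drill jig

### The arm

A 6-joint arm with a two-finger parallel gripper is mounted at the origin on the work surface. World frame = base frame: x ahead of the robot, y to its left, z up, the work surface at z = 0. Lengths are in m, angles in rad, forces in N, time in s.
With the tool pointing down it reaches from about 0.375 to 0.9 m from the base axis. Payload 3.1 kg.
Tool frame: the origin (TCP) lies midway between the tips of the shut fingers; the grasp point (between the pads) lies 19 mm behind it; z points along the fingers, y is the direction in which the jaws open and shut (so a half turn about z gives the same grasp; the last joint's range is limited). The gripper opens to 85 mm and grips with 20 to 120 N. Pads are 22 mm wide; open, the fingers measure 114 mm over their backs; the gripper's body (76 mm by 85 mm) begins 54 mm behind the grasp point. The pads swing forward as they close: fully open they stand 13 mm farther back than shut.
Start: joints at [-0.178, 0.527, 1.433, -0, 1.181, -0.178], TCP at [0.625, 0, 0.231] pointing down, gripper open.
Joint ranges: [-3.08, 3.08], [-0.75, 2.2], [0.22, 2.44], [-1.43, 4.57], [0, 2.65], [-2.85, 2.85]. Speed limits (rad/s): [2.79, 2.79, 3.14, 3.14, 3.14, 3.14].

### API

Orientations are given as a unit quaternion [x, y, z, w].
In Python, from station import manip gives the robot as it stands. The module is installed in compiled form; this text tells all that it offers.
- The arm moves only by the tool drive_tool, never from a script. Its argument "deltas" is one flat list of numbers, 4 for each row, row after row: the shift along the tool's x, y, z in cm, then the turn about the tool's z in degrees. A call has 1 to 12 rows; each row is the pose to reach, as a shift and turn from the pose measured when the call began, along the tool's axes at that moment; what a row does not reach only later rows make up. A row lasts 1/10 s, in which the tool goes at most 50 mm and 8.59 degrees, less where a joint would pass 70% of its speed; a pose out of reach is approached as far as the arm can. A call with a gripper value outside its range is refused whole. "hand" is the finger opening in cm, from 0 to 8.54, set as the call begins (left out, the last holds). The fingers move at their own pace and stop on an object; "squeeze" is the grip in N (left out, the last holds). Time passes only in rows, so rows that repeat a pose let the fingers close. It gives the time, the measured TCP pose, the force and the opening at its end, in the units of the state.
- manip.sense(): the state, without advancing time (a new reading comes with each control period).
- manip.snapshot(name): name is "scene" or "side" or "wrist"; returns a dict with "frame" (400x640x3 uint8, red, green, blue), "depth" (400x640 float32, m along the optical axis (not along the pixel's ray), 0 where there is no reading), "fx", "fy", "cx", "cy" (pixels), "R" (3x3) and "t" (3): a world point X has camera coordinates R X + t. Camera axes: x right, y down, z forward; pixel columns grow to the right and rows downward; lengths in m; the calibration is good to about 2 mm. The wrist camera is an equidistant fisheye: a pixel r from the principal point sees the ray r / f radians off the axis. A picture is of the moment at which its call begins.
- manip.sign_off(): hands the job in, once; it reports no verdict.
The state is a dict: "t": time; "q": joint angles; "qd": joint speeds; "tau": joint torques, N m; "tcp_pos": TCP position; "tool_rot": TCP orientation; "force": force on the tool from outside, world axes, zero at the start; "ft_torque": the same for the moment, N m; "finger_gap": opening from 0.0 (shut) to 1.0 (fully open).
Only numpy, scipy, OpenCV 4.12 (cv2) and the standard library are available. Lean on these libraries where they do the work, as an engineer would, in place of code of your own. Each camera call takes 0.05 s, during which the arm holds its last target.

### The job

Load the brass lever into the drill jig: with one fingertip press the jig's long thumb bar down to hold its spring-closed flap open, and with the other fingertip push the lever along the slideway, eye first, under the open flap until it is fully home against the end stop. Then let the flap close fully over the lever's eye and leave everything clear. The lever is only pushed, never lifted or jammed against the flap, and the spare lever, the pin cup and the hammer beside the jig stay where they are.

Things in the scene. Friction and masses are not known exactly. Their poses are not given: they have to be found in the camera images.
- jig: Leaf drill jig screwed to the bench: grey base plate 190 x 130 x 20 mm; its flat top is the slideway floor. Jig x = the way the lever is pushed in, y = to the thumb-bar side, z up. Origin: underside of the plate, on the slideway's centre line, below the flap's front edge; the plate spans x -140 to 50, y -45 to 85 mm.
- nest (a point): Where the centre of the lever's eye is when the lever is home: jig x = 16 mm on the centre line, 9 mm above the slideway floor; axes as the jig's. The end stop's face is 10 mm beyond. Guide rails 6 mm high run 23 mm apart from 20 mm before to 10 mm beyond this point; from 20 to 109 mm before it they flare to about 48 mm apart.
- hinge (a point): On the hinge pin, which lies along the jig's x at jig y = 30 mm, 22 mm above the slideway floor; this point is at jig x = 0. The pin sits in three small blocks (8 mm long, 11 mm wide, tops 26 mm above the floor) at jig x = -100, -28 and 47 mm.
- flap (a joint): Angle of the rocker: flap on one side of the hinge pin, thumb bar on the other. 0 = closed, flap level; grows as the bar is pressed and the flap rises, to its hard stop at 0.65 rad. A spring closes it: about 2 to 3 N on the bar to start, 5 N at the stop. Beyond about 0.42 rad the lever's eye passes freely under the flap.
- thumb_bar (a point): Middle of the thumb bar's upper face (moves with the rocker). Grooved steel strip along the jig's x, 137 x 26 x 4 mm, jig x -95 to 42 mm; press it anywhere, a fingertip may slide along it. Closed it slopes up 0.65 rad outwards, this point 64 mm beside the centre line, 32 mm above the slideway floor; fully pressed it is level, 63 mm beside, 9 mm above.
- lip (a point): Middle of the lower edge of the flap's turned-down front lip (moves with the flap). The aluminium flap spans jig x 0 to 42, y 30 to -24 mm, underside 20 mm above the slideway floor when closed; the lip, 3 mm thick, reaches down to 12 mm: it blocks the lever's eye (18 mm high), clears its arm. A drill bushing stands 6 mm proud on top.
- lever: The brass lever lying on the slideway in front of the flap: 70 mm long, about 85 g. Origin: centre of its underside; x points to its eye. Eye: upright round boss 20 mm across, 18 mm high, centred at x = 25 mm; arm 9 mm wide, 10 mm high; rear lug 12 x 18 mm, 18 mm high, its flat rear face at x = -35 mm.
- lever_eye (a point): Centre of the lever's eye, half-way up (9 mm above its underside).
- lever_rear (a point): Centre of the flat rear face of the lever's lug, 9 mm above its underside: where it is pushed.
- spare_lever: A second lever of the same shape lying on the bench to the right (-y) of the jig. Leave it alone.
- pin_cup: Grey plastic cup of steel pins, 56 mm across and 45 mm high, on the bench to the right of the jig. Leave it alone.
- mallet: Hammer 220 mm long lying on the bench to the left of the jig. Leave it alone.
Not all that is in view belongs to the job. Of the things like the jig, leave any that is pink; of the rest the larger one is meant.

How it is judged:
By the outcome, as a careful person would: the job done as asked, in the order asked, and still so for the second after the job is handed in, with the robot touching nothing.
It also fails if it takes over 45 s, if anything falls off the work surface, if the arm or the gripper's body presses on something with over 40 N, if the wrist force passes 120 N, or if a joint passes its speed limit or range.

## Working session

There is one attempt and no reset: what is moved stays moved. The work goes in short steps, Python scripts to look and compute and a tool call to move; the robot and the scene stay as the last step left them, time stands still between calls to the robot, and variables do not carry over. Pictures are saved under pics/ and viewed, and the job is handed in when it is done.

Besides the shell and the picture viewer there is one more tool, called after "Request:" in YAML: its name, and indented under it one key for each argument. drive_tool: Moves the arm, as the interface text tells. Its arguments: {"type":"object","properties":{"deltas":{"type":"array"},"hand":{"type":"number"},"squeeze":{"type":"number"}},"required":["deltas"]}

```bash
mkdir -p pics; ls; python3 - <<'E'
from station import manip
import cv2,pickle
s=manip.sense();print(s)
for n in("scene","side","wrist"):
    d=manip.snapshot(n);pickle.dump(d,open(f"{n}0.pkl","wb"))
    cv2.imwrite(f"pics/{n}0.png",d["frame"][:,:,::-1]);print(n,d["fx"],d["fy"],d["cx"],d["cy"],d["R"],d["t"])
E
```

```text
pics
{'t': 0.0, 'q': array([-1.78504813e-01,  5.28429989e-01,  1.43391247e+00, -2.04601596e-05,
        1.18139867e+00, -1.78542030e-01]), 'qd': array([-2.26658499e-04,  2.30040090e-04,  2.51790293e-05,  3.90002090e-05,
       -2.85584355e-05, -1.58709695e-03]), 'tau': array([ 2.50220628e-04, -4.42344439e+01, -1.78024775e+01, -2.06930472e-04,
        8.36740597e-03,  2.24214921e-05]), 'tcp_pos': array([6.24279253e-01, 1.50789740e-04, 2.30352613e-01]), 'tool_rot': array([ 7.07090462e-01,  7.07122284e-01, -6.20412911e-04, -8.77022186e-04]), 'force': array([ 0.20626001,  0.05431175, -0.49711116]), 'ft_torque': array([-0.04568742, -0.01788683, -0.0196748 ]), 'finger_gap': 0.9978851333382306}
scene 517.1718079630306 517.1718079630306 318.97653807794296 207.86117614039878 [[ 0.35344719  0.93545289 -0.00172248]
 [ 0.80245631 -0.30414168 -0.51338262]
 [-0.48076913  0.18007143 -0.8581581 ]] [-0.29043559 -0.46024669  1.3963476 ]
side 463.7675618437826 463.7675618437826 318.5380639507895 199.86107702765355 [[ 0.78854749 -0.61496665 -0.00297959]
 [-0.46526639 -0.59341046 -0.65680379]
 [ 0.40214431  0.51930728 -0.75405564]] [-0.44475268  0.38797465  0.7494513 ]
wrist 309.70691628693146 309.70691628693146 314.83897815921523 198.28489451441 [[ 9.99999648e-01  2.30676653e-04 -8.06372844e-04]
 [ 4.71173222e-04 -9.49891644e-01  3.12579017e-01]
 [-6.93862145e-04 -3.12579287e-01 -9.49891419e-01]] [-0.62587862 -0.04016363  0.37951817]
```

View pics/scene0.png

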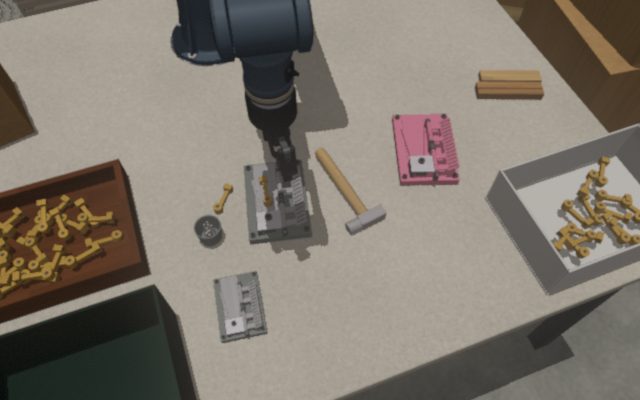

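View pics/side0.png

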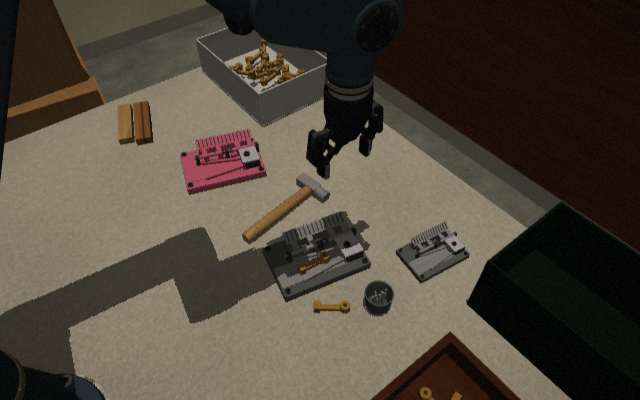

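View pics/wrist0.png

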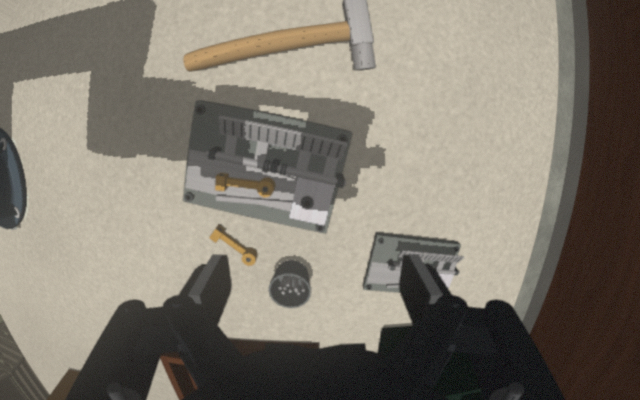

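```bash
python3 - <<'E'
import cv2,pickle,numpy as np
a=pickle.load(open("wrist0.pkl","rb"))["frame"][80:270,170:400,::-1]
cv2.imwrite("pics/wc.png",cv2.resize(a,(782,646)[:2],interpolation=2)[:600])
b=pickle.load(open("side0.pkl","rb"))["frame"][190:320,240:480,::-1]
b=np.clip(b.astype(float)*1.6,0,255).astype('uint8')
cv2.imwrite("pics/sc.png",cv2.resize(b,None,fx=3.3,fy=3.3,interpolation=2))
E
```

```text
(no output)
```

View pics/wc.png

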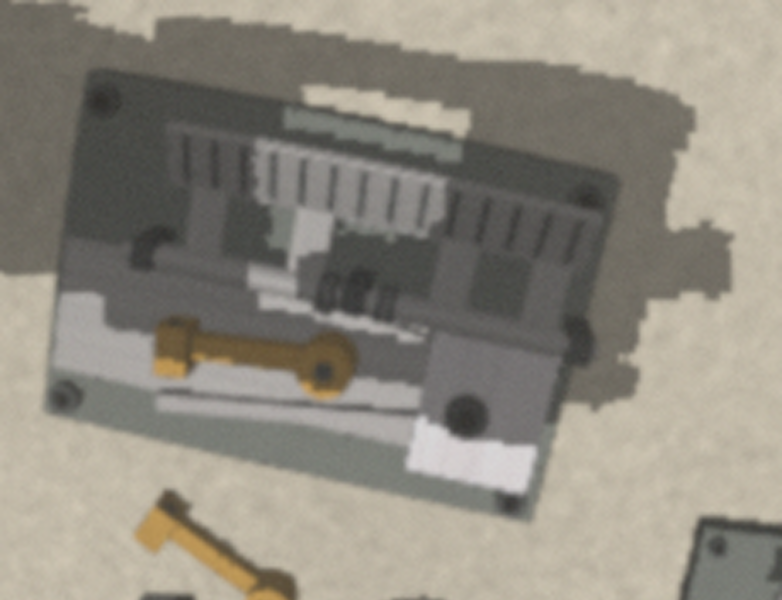

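View pics/sc.png

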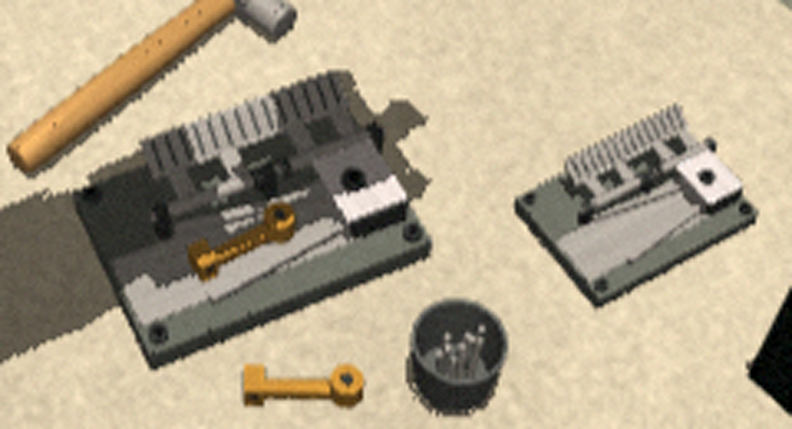

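```bash
cat > h.py <<'E'
import numpy as np,cv2,pickle
def ray(d,u,v,fish):
    x=(u-d["cx"])/d["fx"];y=(v-d["cy"])/d["fy"]
    if fish:
        r=np.hypot(x,y);k=np.sin(r)/r if r>1e-9 else 1;c=np.array([x*k,y*k,np.cos(r)])
    else:c=np.array([x,y,1.])
    R=np.array(d["R"]);return -R.T@d["t"],R.T@c
def onz(d,u,v,z,fish):
    o,r=ray(d,u,v,fish);return o+r*(z-o[2])/r[2]
def proj(d,X,fish):
    c=np.array(d["R"])@X+d["t"]
    if fish:
        th=np.arctan2(np.hypot(c[0],c[1]),c[2]);h=np.hypot(c[0],c[1]);x,y=c[:2]/h*th
    else:x,y=c[:2]/c[2]
    return np.array([d["cx"]+d["fx"]*x,d["cy"]+d["fy"]*y])
def fit(A,B):
    ma,mb=A.mean(0),B.mean(0);H=(A-ma).T@(B-mb);th=np.arctan2(H[0,1]-H[1,0],H[0,0]+H[1,1])
    R=np.array([[np.cos(th),-np.sin(th)],[np.sin(th),np.cos(th)]]);t=mb-R@ma
    return th,R,t,B-(A@R.T+t)
E
python3 - <<'E'
from h import *
d=pickle.load(open("wrist0.pkl","rb"))
A=np.array([[-.14,.085],[.05,.085],[.05,-.045],[-.14,-.045]])
P=np.array([[88,68],[617,178],[528,520],[45,412]])/3.4+[170,80]
B=np.array([onz(d,*p,.02,True)[:2] for p in P])
th,R,t,res=fit(A,B);print(th,t,res*1e3)
d2=pickle.load(open("side0.pkl","rb"))
P2=np.array([[76,195],[0,0],[431,240],[150,352]])/3.3+[240,190]
B2=np.array([onz(d2,*p,.02,False)[:2] for p in P2]);i=[0,2,3]
print(fit(A[i],B2[i]))
# lever
for n,dd,f,roi in(("w",d,True,(210,165,285,200)),("s",d2,False,(290,245,335,280))):
    hsv=cv2.cvtColor(dd["frame"],cv2.COLOR_RGB2HSV)
    m=cv2.inRange(hsv,(8,110,30),(30,255,255));x0,y0,x1,y1=roi
    mm=np.zeros_like(m);mm[y0:y1,x0:x1]=m[y0:y1,x0:x1]
    ys,xs=np.nonzero(mm);pts=[]
    for u,v in zip(xs,ys): pts.append(onz(dd,u,v,.034,f)[:2])
    J=(np.array(pts)-t)@R
    print(n,len(J),J.min(0)*1e3,J.max(0)*1e3)
    s=(J[:,0]-J[:,0].min())
    for a in np.arange(0,.085,.006):
        k=(s>=a)&(s<a+.006)
        if k.any():print(int((J[:,0].min()+a)*1e3),k.sum(),np.round(J[k,1].min()*1e3,1),np.round(J[k,1].max()*1e3,1))
# hand px: eye hole centre, rear top edge corners (wrist crop)
for p in[(322,370),(157,373),(187,377),(160,345),(192,343),(322,333)]:
    print(p,((onz(d,*(np.array(p)/3.4+[170,80]),.038,True)[:2]-t)@R*1e3).round(1))
for p in[(283,214),(200,275)]:
    print('s',p,((onz(d2,*(np.array(p)/3.3+[240,190]),.038,False)[:2]-t)@R*1e3).round(1))
E
```

```text
-0.2265905060589608 [ 0.60188431 -0.02720549] [[ 1.54930557 -0.96288438]
 [-2.02091398 -0.56276168]
 [-1.51325658  1.295547  ]
 [ 1.98486499  0.23009905]]
(np.float64(-0.22372205681787632), array([[ 0.97507843,  0.22186045],
       [-0.22186045,  0.97507843]]), array([ 0.59778722, -0.02854788]), array([[ 0.0002934 , -0.00390585],
       [-0.00183008,  0.00122521],
       [ 0.00153668,  0.00268064]]))
w 334 [-92.67423778 -13.10988839] [-26.63269908   9.59404911]
-92 57 -13.1 3.0
-86 33 -11.7 2.1
-80 28 -5.5 2.2
-74 23 -3.4 3.1
-68 24 -2.9 3.3
-62 21 -1.3 4.0
-56 22 -1.2 4.6
-50 23 -0.8 5.1
-44 33 -7.3 8.6
-38 36 -8.6 9.6
-32 33 -8.4 8.9
-26 1 4.1 4.1
s 267 [-100.77823978  -19.67419739] [-28.34017521  10.9655607 ]
-100 30 -19.7 5.9
-94 35 -19.2 6.4
-88 20 -15.9 6.9
-82 18 -14.1 -1.7
-76 16 -13.7 -1.2
-70 17 -12.8 -0.3
-64 17 -12.3 0.2
-58 16 -11.4 0.7
-52 17 -11.8 1.6
-46 31 -15.7 10.5
-40 27 -15.2 11.0
-34 21 -9.6 9.2
-28 2 -1.7 3.5
(322, 370) [-34.1   1.4]
(157, 373) [-90.6 -12.5]
(187, 377) [-79.8 -11.5]
(160, 345) [-90.9  -2.3]
(192, 343) [-79.7   0.8]
(322, 333) [-36.4  14. ]
s (283, 214) [-35.6  -1. ]
s (200, 275) [-99.1 -19.5]
```

The three jig-like things in the scene view are the pink one at (425,148), the small grey one at (240,305) and the large grey one at (278,202). The large grey one is meant, since it is not pink and is the bigger of the other two. The enlarged crops confirm it: the brass lever lies on it with its eye at wrist pixel (265,188), and the flap is closed. I'll straddle the jig with the bar finger slightly ahead.

Request:
drive_tool:
  deltas: [2.4,-11.6,2,-8,2.4,-11.6,4,-16,2.4,-11.6,6,-24,2.4,-11.6,8,-32,2.4,-11.6,10,-40,2.4,-11.6,10,-48,2.4,-11.6,10,-56,2.4,-11.6,10,-62,2.4,-11.6,10,-62,2.4,-11.6,10,-62,2.4,-11.6,10,-62]
  hand: 5.8

```text
t: 1.25
tcp_pos: [0.5083, 0.0242, 0.1308]
tool_rot: [0.243, 0.97, -0.0, -0.001]
force: [-0.5, 0.2, -0.3]
finger_gap: 0.681
```

```bash
cat > look.py <<'E'
from station import manip
from h import *
import sys
k=sys.argv[1]
s=manip.sense();print(s["t"],s["tcp_pos"],s["tool_rot"],s["force"],s["finger_gap"])
for n in sys.argv[2:]:
    d=manip.snapshot(n);pickle.dump(d,open(f"{n}{k}.pkl","wb"))
    im=d["frame"][:,:,::-1]
    if n=="side": im=im[150:320,210:450];im=cv2.resize(np.clip(im*1.6,0,255).astype('uint8'),None,fx=3.3,fy=3.3,interpolation=2)
    elif n=="scene": im=im[130:270,200:360];im=cv2.resize(np.clip(im*1.6,0,255).astype('uint8'),None,fx=4.2,fy=4.2,interpolation=2)
    else: im=cv2.resize(np.clip(im*1.6,0,255).astype('uint8'),None,fx=1.25,fy=1.25,interpolation=2)
    cv2.imwrite(f"pics/{n}{k}.png",im)
E
python3 look.py 1 side wrist
```

```text
1.25 [0.50829974 0.024161   0.13075979] [ 2.42646092e-01  9.70114535e-01 -4.89500133e-05 -8.13429270e-04] [-0.45687269  0.17868667 -0.29321762] 0.6814038451159928
```

View pics/side1.png

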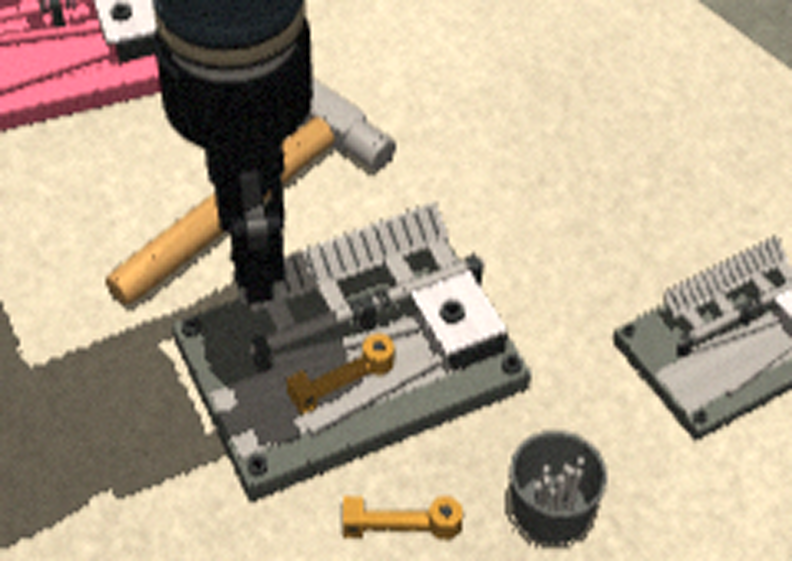

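View pics/wrist1.png

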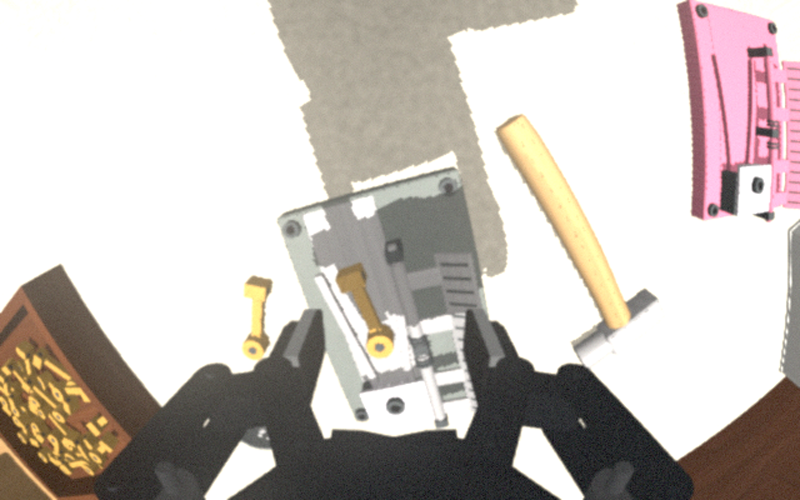

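```bash
python3 - <<'E'
from h import *
d=pickle.load(open("wrist1.pkl","rb"))
im=d["frame"][125:325,220:420,::-1]
cv2.imwrite("pics/w1c.png",cv2.resize(np.clip(im*1.3,0,255).astype('uint8'),(600,600),interpolation=2))
d=pickle.load(open("side1.pkl","rb"))
E
```

```text
(no output)
```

View pics/w1c.png

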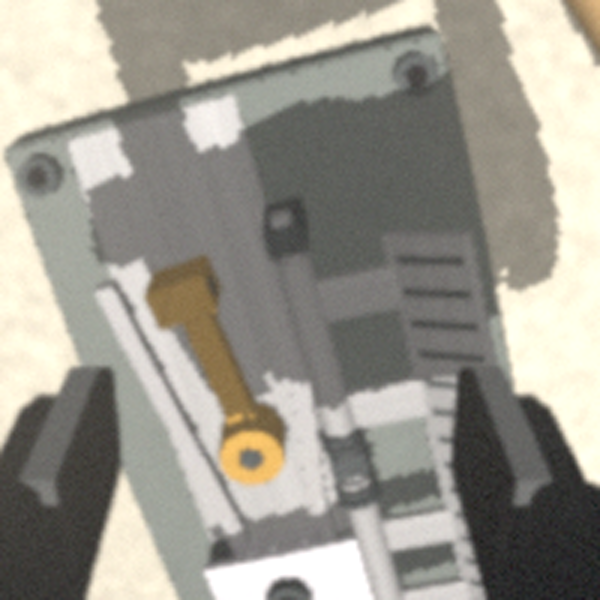

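```bash
python3 - <<'E'
from h import *
d=pickle.load(open("wrist1.pkl","rb"))
im=d["frame"][205:290,260:325,::-1]
cv2.imwrite("pics/w1d.png",cv2.resize(np.clip(im*2.0,0,255).astype('uint8'),None,fx=7,fy=7,interpolation=0))
R=np.array(d["R"]);print(-R.T@d["t"])
c,s=np.cos(-.2266),np.sin(-.2266);J=np.array([[c,-s],[s,c]]);t=np.array([.6009,-.0275])
def P(x,y,z):return proj(d,np.r_[J@[x,y]+t,z],True)
for q in[(-.14,-.045,.02),(-.14,.085,.02)]:print(q,(P(*q)-[220,125])*3)
a=np.array([P(x,0,.02) for x in np.linspace(-.14,0,5)]);print((a-[260,205])*7)
E
```

```text
[0.43913253 0.06208967 0.27299504]
(-0.14, -0.045, 0.02) [ -2.06988165 148.27038645]
(-0.14, 0.085, 0.02) [439.98791043  27.45250577]
[[  54.25086542 -313.11534062]
 [ 138.3306186   -44.63500362]
 [ 218.97391877  204.94032473]
 [ 294.15077109  431.13206811]
 [ 362.75051518  632.40818966]]
```

View pics/w1d.png

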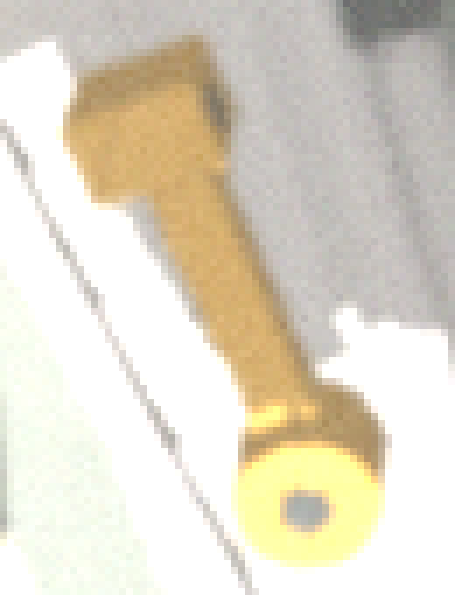

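```bash
python3 - <<'E'
from h import *
d=pickle.load(open("wrist1.pkl","rb"))
c,s=np.cos(-.2266),np.sin(-.2266);J=np.array([[c,-s],[s,c]]);t=np.array([.6019,-.0272])
def g(p,z,k,o): return ((onz(d,*(np.array(p)/k+o),z,True)[:2]-t)@J*1e3).round(1)
for p in[(10,161),(440,40)]:print('corner',g(p,.02,3,[220,125]))
for p in[(65,120),(205,85),(95,200),(225,165),(310,505)]:print(p,g(p,.038,7,[260,205]))
for p in[(80,85),(200,38)]:print(p,g(p,.02,7,[260,205]))
print("hinge blk -100 top ctr",g((285,220),.046,3,[220,125]))
print("bar end corners, near",g((385,237),.044,3,[220,125]),g((472,235),.06,3,[220,125]))
E
```

```text
corner [-136.3  -43.2]
corner [-137.5   83.7]
(65, 120) [-93.8 -11.4]
(205, 85) [-93.8   6. ]
(95, 200) [-83.  -11.2]
(225, 165) [-83.4   5.3]
(310, 505) [-34.9   2. ]
(80, 85) [-91.4 -12.8]
(200, 38) [-93.5   3.8]
hinge blk -100 top ctr [-106.5   31.2]
bar end corners, near [-94.5  55.1] [-95.2  75.8]
```

```bash
python3 - <<'E'
from h import *
d=pickle.load(open("wrist1.pkl","rb"))
c,s=np.cos(-.2266),np.sin(-.2266);J=np.array([[c,-s],[s,c]]);t=np.array([.6019,-.0272])
a=np.deg2rad(152-0.0);X=np.array([np.cos(a),np.sin(a)]);Y=np.array([X[1],-X[0]]) # tool x; tool y = z_down x x
tcp=np.array([.5083,.0242])
for z in(.131,.137,.143):
  for n,p in(("Lin",(113,370)),("Lout",(70,370)),("Rin",(460,372)),("Rout",(500,372)),("Lbase",(20,490)),("Lbase_r",(55,500)),("Rb",(510,500)),("Rb2",(548,490))):
    w=onz(d,*(np.array(p)/3+[220,125]),z,True)[:2]
    print(z,n,'tool xy',((w-tcp)@np.c_[X,Y]*1e3).round(1),'jig',((w-t)@J*1e3).round(1))
E
```

```text
0.131 Lin tool xy [  4.8 -28.9] jig [-114.8    2.4]
0.131 Lout tool xy [  4.6 -36.6] jig [-116.6   -5.1]
0.131 Rin tool xy [ 4.3 31.4] jig [-98.7  60.5]
0.131 Rout tool xy [ 4.1 38.6] jig [-96.7  67.4]
0.131 Lbase tool xy [-21.7 -49.2] jig [-94.6 -24.1]
0.131 Lbase_r tool xy [-23.6 -42.6] jig [-91.  -18.2]
0.131 Rb tool xy [-23.7  43.6] jig [-68.6  65. ]
0.131 Rb2 tool xy [-21.8  50.8] jig [-68.5  72.5]
0.137 Lin tool xy [  7.9 -27.6] jig [-117.5    4.5]
0.137 Lout tool xy [  7.7 -35. ] jig [-119.3   -2.7]
0.137 Rin tool xy [ 7.4 30.1] jig [-102.1   60.1]
0.137 Rout tool xy [ 7.3 37. ] jig [-100.2   66.7]
0.137 Lbase tool xy [-17.5 -47.1] jig [-98.1 -21. ]
0.137 Lbase_r tool xy [-19.3 -40.7] jig [-94.7 -15.3]
0.137 Rb tool xy [-19.3  41.8] jig [-73.3  64.4]
0.137 Rb2 tool xy [-17.5  48.7] jig [-73.2  71.6]
0.143 Lin tool xy [ 11.  -26.3] jig [-120.2    6.5]
0.143 Lout tool xy [ 10.8 -33.4] jig [-121.9   -0.4]
0.143 Rin tool xy [10.6 28.9] jig [-105.5   59.7]
0.143 Rout tool xy [10.4 35.5] jig [-103.6   66. ]
0.143 Lbase tool xy [-13.2 -45. ] jig [-101.7  -17.8]
0.143 Lbase_r tool xy [-15.  -38.9] jig [-98.4 -12.4]
0.143 Rb tool xy [-15.  40.] jig [-77.9  63.8]
0.143 Rb2 tool xy [-13.3  46.6] jig [-77.8  70.7]
```

Request:
drive_tool:
  deltas: [0,0,3,0,0,0,6,0,0,0,8,0,0,0,8,0,0,0,8,0]

```text
t: 1.85
tcp_pos: [0.5082, 0.0242, 0.0508]
tool_rot: [0.243, 0.97, -0.0, -0.001]
force: [-0.8, -0.2, 0.2]
finger_gap: 0.679
```

Request:
drive_tool:
  deltas: [0,0,0.3,0,0,0,0.3,0,0,0,0.3,0]

```text
t: 2.15
tcp_pos: [0.5087, 0.0241, 0.0486]
tool_rot: [0.243, 0.97, -0.0, -0.0]
force: [-0.2, -0.7, -0.9]
finger_gap: 0.681
```

Request:
drive_tool:
  deltas: [0,0,0.3,0,0,0,0.3,0,0,0,0.3,0]

```text
t: 2.45
tcp_pos: [0.509, 0.0241, 0.0459]
tool_rot: [0.243, 0.97, 0.0, 0.0]
force: [1.2, 0.0, 1.8]
finger_gap: 0.677
```

Request:
drive_tool:
  deltas: [0,0,0.3,0,0,0,0.3,0,0,0,0.3,0]

```text
t: 2.75
tcp_pos: [0.5092, 0.0241, 0.0428]
tool_rot: [0.243, 0.97, 0.0, 0.0]
force: [0.6, 0.1, 2.6]
finger_gap: 0.677
```

```bash
python3 look.py 2 side wrist
```

```text
2.75 [0.50916414 0.02405495 0.04283037] [2.42598304e-01 9.70126795e-01 5.54019057e-05 2.46701260e-04] [0.62882323 0.1263338  2.58932551] 0.6771661410855319
```

View pics/side2.png

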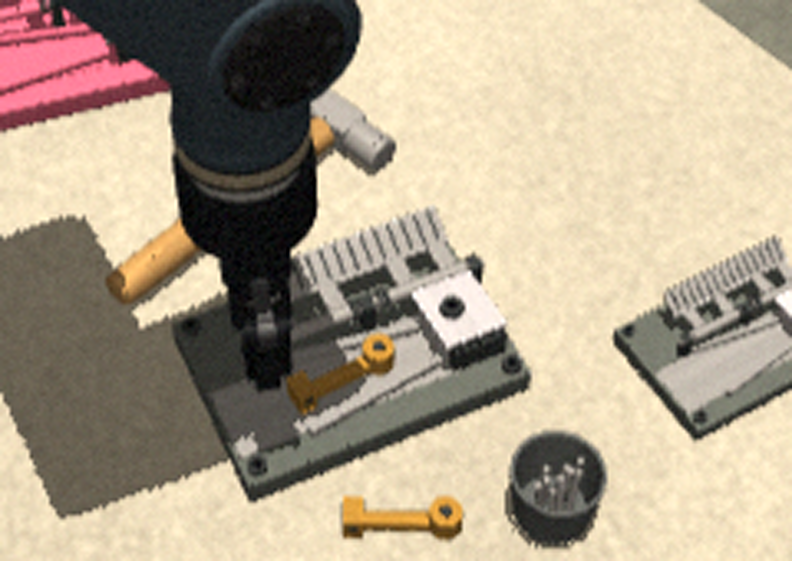

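View pics/wrist2.png

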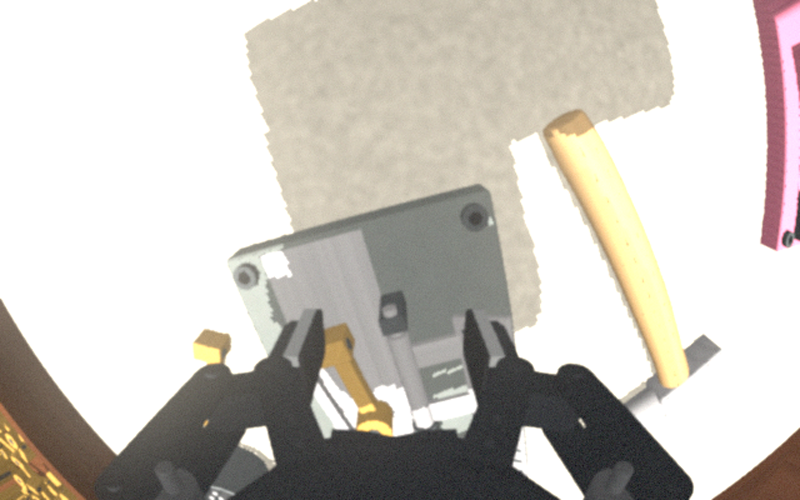

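Side view: the push fingertip is at (270,385), clear behind the lug at (300,390). The bar finger is on the bar at 2.6 N. I'll press on.

Request:
drive_tool:
  deltas: [0,0,0.3,0,0,0,0.6,0,0,0,0.9,0,0,0,1.2,0,0,0,1.2,0]

```text
t: 3.35
tcp_pos: [0.5092, 0.0238, 0.0305]
tool_rot: [0.243, 0.97, -0.0, 0.0]
force: [-0.2, -1.0, 4.6]
finger_gap: 0.679
```

Request:
drive_tool:
  deltas: [0,0,0.2,0,0,0,0.4,0,0,0,0.4,0]

```text
t: 3.65
tcp_pos: [0.5092, 0.0232, 0.0264]
tool_rot: [0.242, 0.97, -0.0, 0.0]
force: [-1.6, -3.0, 5.3]
finger_gap: 0.68
```

```bash
python3 look.py 3 side scene
```

```text
3.65 [0.50915791 0.02320799 0.02642782] [ 2.42422423e-01  9.70170677e-01 -4.35520762e-04  1.88745113e-04] [-1.59195719 -2.98901246  5.26249548] 0.6798533199261558
```

View pics/side3.png

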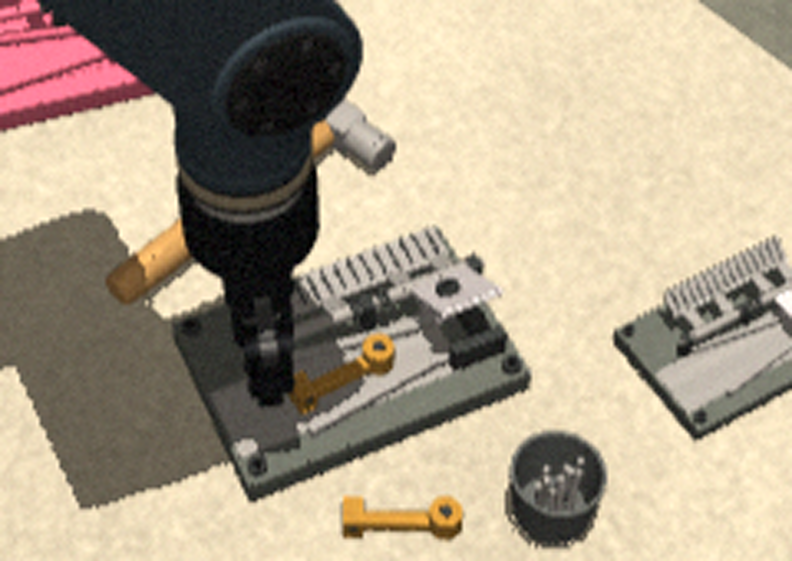

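View pics/scene3.png

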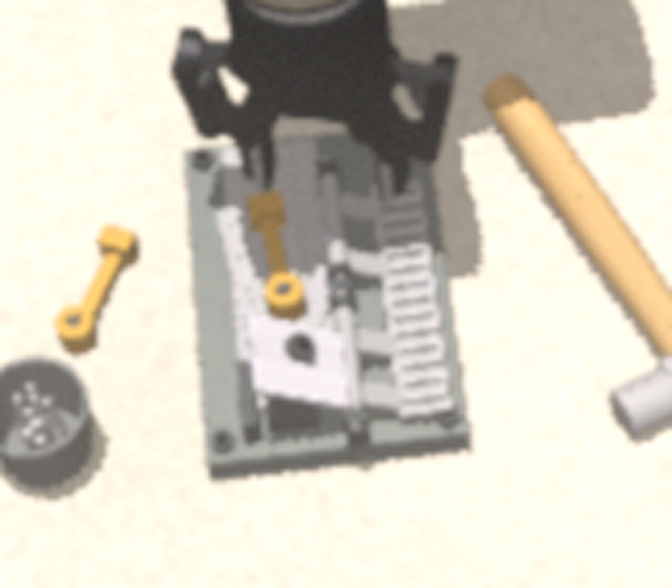

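```bash
cat > flap.py <<'E'
from h import *
import sys
def cloud(d):
    v,u=np.mgrid[:400,:640];z=d["depth"]
    c=np.stack([(u-d["cx"])/d["fx"]*z,(v-d["cy"])/d["fy"]*z,z],-1)
    X=(c-d["t"])@np.array(d["R"]);c_,s=np.cos(-.2266),np.sin(-.2266);J=np.array([[c_,-s],[s,c_]])
    Y=X.copy();Y[...,:2]=(X[...,:2]-[.6019,-.0272])@J;Y[...,2]-=.02;Y[z==0]=9
    return Y*1e3
for f in sys.argv[1:]:
    d=pickle.load(open(f,"rb"));Y=cloud(d).reshape(-1,3)
    for nm,y0,y1 in(("flap",-20,24),("bar",50,76)):
        k=(Y[:,0]>4)&(Y[:,0]<38)&(Y[:,1]>y0)&(Y[:,1]<y1)&(Y[:,2]>5)&(Y[:,2]<70)
        P=Y[k]
        if nm=="flap":P=P[P[:,2]>20]
        if len(P)<8:continue
        a=np.polyfit(P[:,1],P[:,2],1)
        for _ in range(3):
            r=abs(P[:,2]-np.polyval(a,P[:,1]));P=P[r<np.percentile(r,80)];a=np.polyfit(P[:,1],P[:,2],1)
        print(f,nm,len(P),"angle",-np.arctan(a[0]),"z at y=0/63",np.polyval(a,0),np.polyval(a,63))
E
python3 flap.py scene0.pkl scene3.pkl side1.pkl side3.pkl
```

```text
scene0.pkl flap 162 angle -0.021410251120548448 z at y=0/63 25.6966572862653 27.045709247783538
scene0.pkl bar 91 angle -0.6061805573648511 z at y=0/63 -9.195374805181245 34.479298207244184
scene3.pkl flap 171 angle 0.5844512940388117 z at y=0/63 43.328490765874086 1.6508979746927608
scene3.pkl bar 84 angle -0.016672338351194152 z at y=0/63 12.17929714187784 13.229751790335632
side1.pkl flap 145 angle -0.008101324337381609 z at y=0/63 24.291869906290472 24.802264505574602
side1.pkl bar 96 angle -0.5762967996397995 z at y=0/63 -9.450830671875428 31.4921417967182
side3.pkl flap 89 angle 0.5354232583360603 z at y=0/63 44.37179119733639 6.998593313653345
side3.pkl bar 77 angle -0.042989588398296745 z at y=0/63 9.019970084919606 11.729983822789645
```

Request:
drive_tool:
  deltas: [-0.29,0.09,0,0,-0.58,0.18,0,0,-0.87,0.27,0,0,-1.16,0.36,0,0,-1.45,0.45,0,0,-1.74,0.54,0,0,-2.03,0.63,0,0,-2.32,0.72,0,0,-2.32,0.72,0,0]

```text
t: 4.65
tcp_pos: [0.5342, 0.0185, 0.0267]
tool_rot: [0.243, 0.97, -0.0, 0.001]
force: [-3.1, 0.3, 2.0]
finger_gap: 0.675
```

```bash
python3 look.py 4 side scene; python3 flap.py side4.pkl scene4.pkl
```

```text
4.65 [0.53416947 0.0184737  0.02667552] [ 2.42616959e-01  9.70121428e-01 -2.81504967e-04  1.16070081e-03] [-3.11816221  0.33584136  2.04272955] 0.674541705141166
side4.pkl flap 89 angle 0.5546834819431364 z at y=0/63 44.32355201579319 5.290779914674786
side4.pkl bar 75 angle -0.055027583210957985 z at y=0/63 8.089061425366289 11.559302545365
scene4.pkl flap 168 angle 0.574969386443576 z at y=0/63 43.437546663088085 2.613419066514865
scene4.pkl bar 86 angle -0.07299913608815155 z at y=0/63 8.353289712734481 12.960421803663246
```

View pics/side4.png

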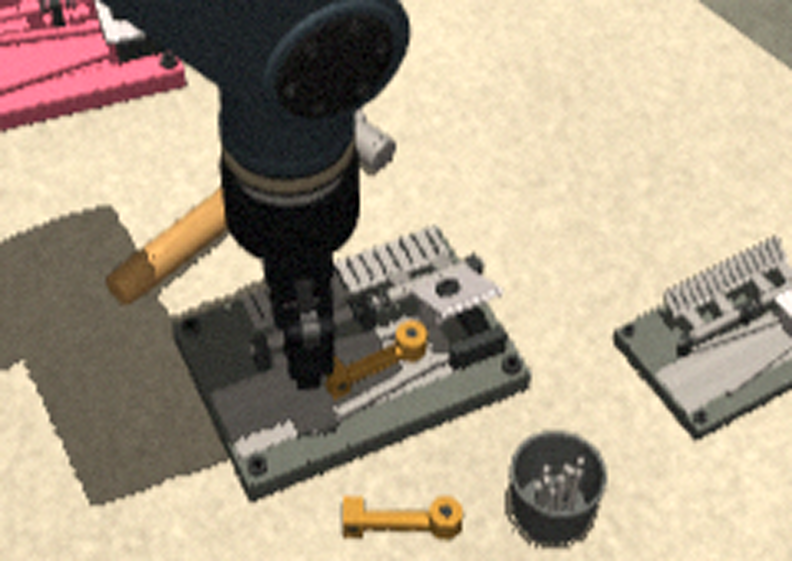

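View pics/scene4.png

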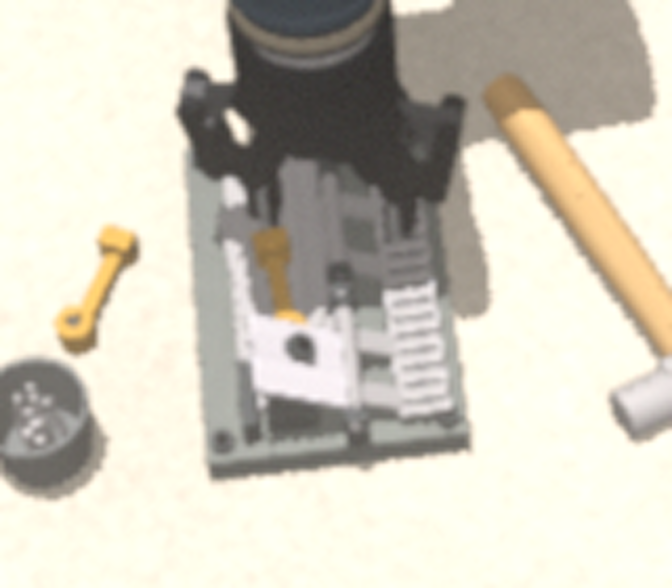

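Request:
drive_tool:
  deltas: [-0.29,0.09,0,0,-0.58,0.18,0,0,-0.87,0.27,0,0,-1.16,0.34,0,0,-1.45,0.42,0,0,-1.74,0.5,0,0,-2.03,0.57,0,0,-2.32,0.65,0,0,-2.32,0.65,0,0]

```text
t: 5.65
tcp_pos: [0.5587, 0.0131, 0.0269]
tool_rot: [0.243, 0.97, -0.0, 0.002]
force: [-1.7, -0.5, 4.1]
finger_gap: 0.681
```

```bash
python3 look.py 5 side scene; python3 flap.py side5.pkl scene5.pkl
```

```text
5.65 [0.55872676 0.01307267 0.02693617] [ 2.42692732e-01  9.70100499e-01 -1.81490863e-04  2.28623900e-03] [-1.65182729 -0.54937621  4.06336669] 0.6808975709139532
side5.pkl flap 92 angle 0.5465998075967712 z at y=0/63 44.103981965823195 5.772475543100327
side5.pkl bar 76 angle -0.08800624359580014 z at y=0/63 6.257122249800317 11.815874039292952
scene5.pkl flap 169 angle 0.5736659131258218 z at y=0/63 43.663061741682185 2.9554368618291207
scene5.pkl bar 86 angle -0.12651431353296677 z at y=0/63 5.2941409739897995 13.307341166828818
```

View pics/side5.png

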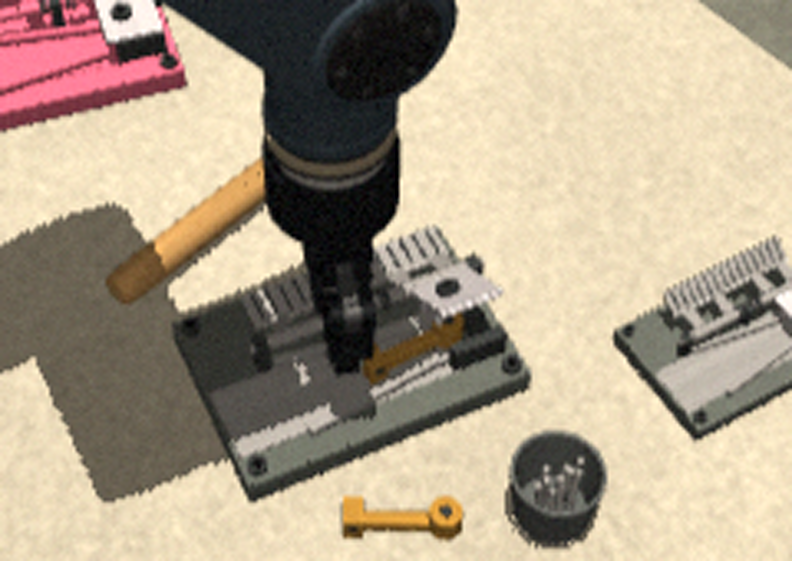

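View pics/scene5.png

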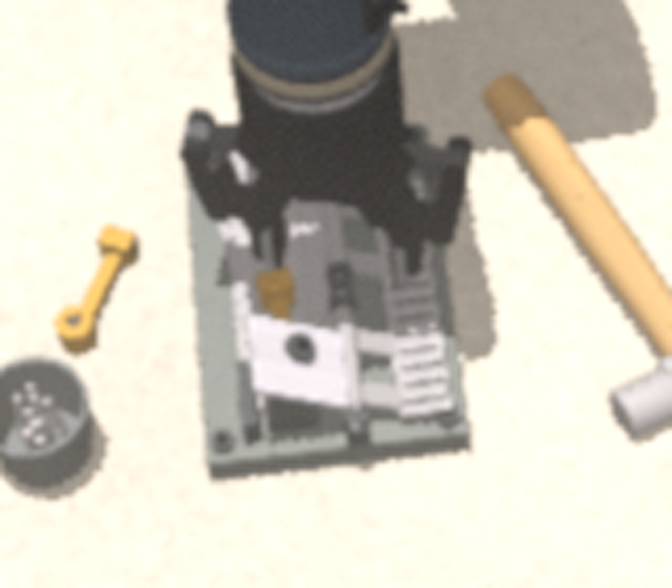

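Request:
drive_tool:
  deltas: [-0.1,0.03,0,0,-0.2,0.05,0,0,-0.2,0.05,0,0]

```text
t: 6.05
tcp_pos: [0.5605, 0.0126, 0.027]
tool_rot: [0.243, 0.97, -0.0, 0.002]
force: [-3.1, 0.7, 3.6]
finger_gap: 0.68
```

Request:
drive_tool:
  deltas: [-0.1,0.03,0,0,-0.2,0.05,0,0,-0.2,0.05,0,0]

```text
t: 6.35
tcp_pos: [0.5609, 0.0125, 0.0268]
tool_rot: [0.243, 0.97, -0.0, 0.0]
force: [-5.1, -0.1, 4.9]
finger_gap: 0.677
```

Request:
drive_tool:
  deltas: [-0.1,0.03,0,0,-0.2,0.05,0,0,-0.2,0.05,0,0]

```text
t: 6.65
tcp_pos: [0.5609, 0.0125, 0.0267]
tool_rot: [0.243, 0.97, -0.0, -0.002]
force: [-6.3, 1.2, 7.2]
finger_gap: 0.678
```

Request:
drive_tool:
  deltas: [-0.2,0.05,0,0,-0.4,0.1,0,0,-0.4,0.1,0,0]

```text
t: 6.95
tcp_pos: [0.5611, 0.0124, 0.0264]
tool_rot: [0.243, 0.97, -0.001, -0.006]
force: [-9.4, 1.8, 8.6]
finger_gap: 0.675
```

```bash
python3 look.py 6 side scene wrist; python3 flap.py side6.pkl scene6.pkl
```

```text
6.95 [0.56107573 0.01235679 0.02643866] [ 2.43437262e-01  9.69897430e-01 -5.03659012e-04 -6.08449757e-03] [-9.36549314  1.81834039  8.56468323] 0.6750960796083674
side6.pkl flap 89 angle 0.560982715670283 z at y=0/63 44.66282613462134 5.07870601504586
side6.pkl bar 76 angle -0.03775763745251587 z at y=0/63 8.818686456894278 11.19854866551231
scene6.pkl flap 168 angle 0.57402820231005 z at y=0/63 44.06941256798587 3.329426475203981
scene6.pkl bar 86 angle -0.012727934821088431 z at y=0/63 11.602031776860033 12.403934973915746
```

View pics/side6.png

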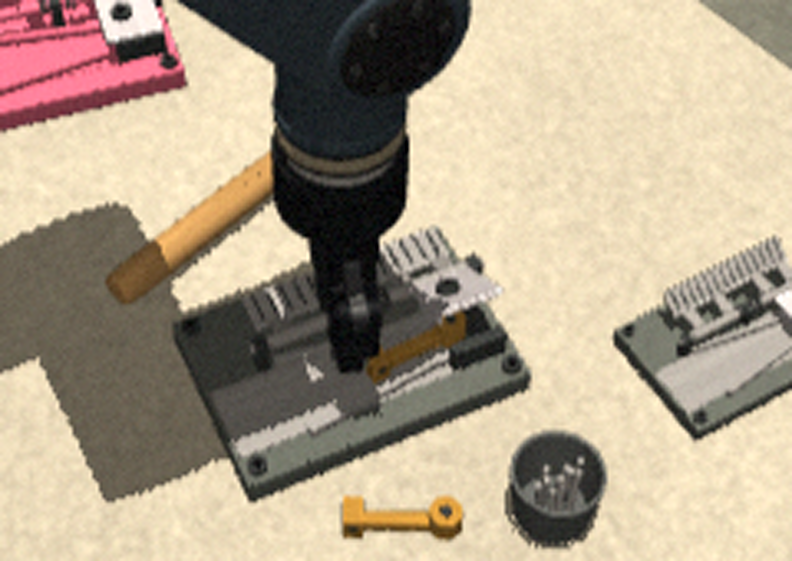

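View pics/wrist6.png

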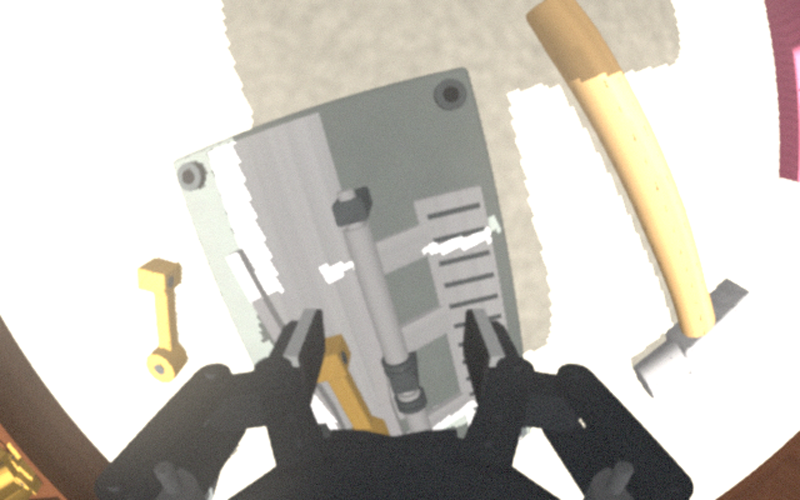

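```bash
python3 - <<'E'
from h import *
o=[]
for f in("side1","side6"):
    d=pickle.load(open(f+".pkl","rb"));im=d["frame"][235:285,290:370,::-1]
    o.append(cv2.resize(np.clip(im*2.2,0,255).astype('uint8'),None,fx=6.0,fy=6.0,interpolation=0)[:298])
cv2.imwrite("pics/s16.png",np.vstack(o))
d=pickle.load(open("wrist6.pkl","rb"));im=d["frame"][230:355,235:345,::-1]
cv2.imwrite("pics/w6c.png",cv2.resize(np.clip(im*1.8,0,255).astype('uint8'),None,fx=4.8,fy=4.8,interpolation=0))
E
```

```text
(no output)
```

View pics/s16.png

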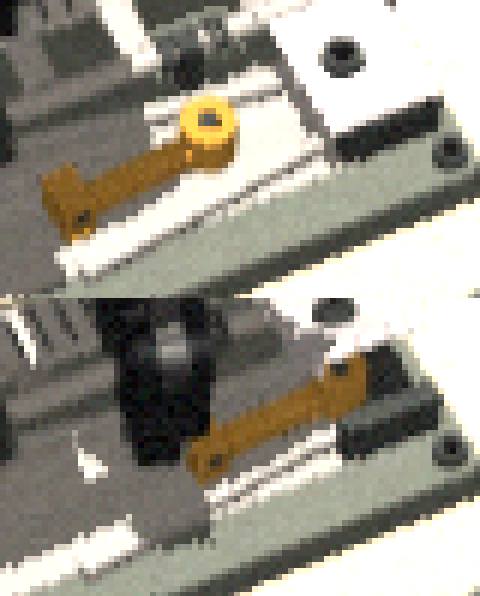

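View pics/w6c.png

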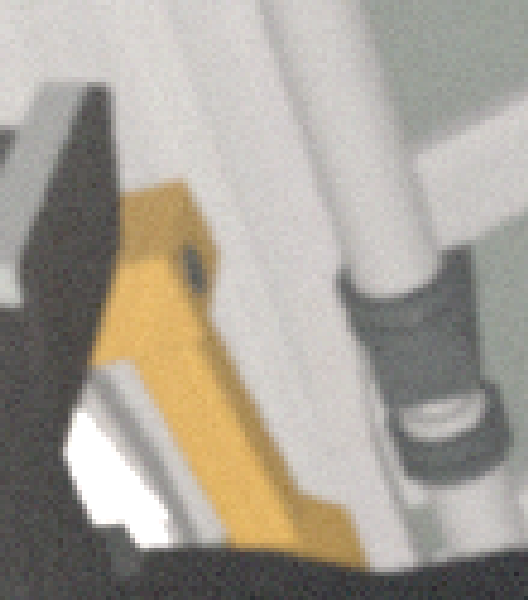

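```bash
python3 - <<'E'
from h import *
c,s=np.cos(-.2266),np.sin(-.2266);J=np.array([[c,-s],[s,c]]);t=np.array([.6019,-.0272])
d=pickle.load(open("side1.pkl","rb"))
g=lambda d,p,z,k,o,f:((onz(d,*(np.array(p)/k+o),z,f)[:2]-t)@J*1e3).round(1)
for p in[(82,218),(212,162),(75,238),(207,182)]:print(g(d,p,.029,6,[290,235],False))
d=pickle.load(open("wrist6.pkl","rb"))
w=lambda p,z:g(d,p,z,4.8,[235,230],True)
print("lug rear top right",w((170,252),.038),"rear bottom right",w((183,180),.02), "front top right",w((205,325),.038))
for p in[(180,160),(468,72)]:print("corner",g(d,p,.02,1.25,[0,0],True))
print("bar end",g(d,(415,207),.028,1.25,[0,0],True),"blk",g(d,(350,207),.046,1.25,[0,0],True))
E
```

```text
[-89.8 -12.5]
[-41.2 -10.9]
[-95.  -18.6]
[-46.2 -17.3]
lug rear top right [-45.6   6.3] rear bottom right [-44.2   5. ] front top right [-35.6   6.9]
corner [-139.1  -39.6]
corner [-137.8   84. ]
bar end [-93.1  50.7] blk [-102.5   30.3]
```

```bash
python3 - <<'E'
from station import manip
s=manip.sense();print(s["force"],s["ft_torque"],s["tau"],s["tcp_pos"])
from h import *
o=[]
for f in("side6",):
    d=pickle.load(open(f+".pkl","rb"));im=d["frame"][235:275,320:370,::-1]
    o.append(cv2.resize(np.clip(im*3.,0,255).astype('uint8'),None,fx=14,fy=14,interpolation=2))
cv2.imwrite("pics/s6z.png",np.vstack(o))
c,s=np.cos(-.2266),np.sin(-.2266);J=np.array([[c,-s],[s,c]]);t=np.array([.6019,-.0272])
P=lambda x,y,z:((proj(d,np.r_[J@[x/1e3,y/1e3]+t,.02+z/1e3],False)-[320,235])*14).round()
for q in[(26,-11.5,0),(26,-11.5,6),(26,0,10),(-4,-11.5,6),(-4,-11.5,0),(50,-45,0),(16,-10,0),(16,-10,18),(26,-24,0)]:print(q,P(*q))
E
```

```text
[-9.04300002  0.26585201  8.27143356] [ 0.28696153  1.44026655 -0.1516951 ] [ -0.83668403 -41.64896965 -12.90792793  -0.11292865  -2.4582202
  -0.14213125] [0.56106518 0.01239145 0.02645569]
(26, -11.5, 0) [485. 253.]
(26, -11.5, 6) [487. 230.]
(26, 0, 10) [453. 156.]
(-4, -11.5, 6) [306. 302.]
(-4, -11.5, 0) [305. 325.]
(50, -45, 0) [738. 368.]
(16, -10, 0) [421. 269.]
(16, -10, 18) [427. 199.]
(26, -24, 0) [525. 317.]
```

View pics/s6z.png

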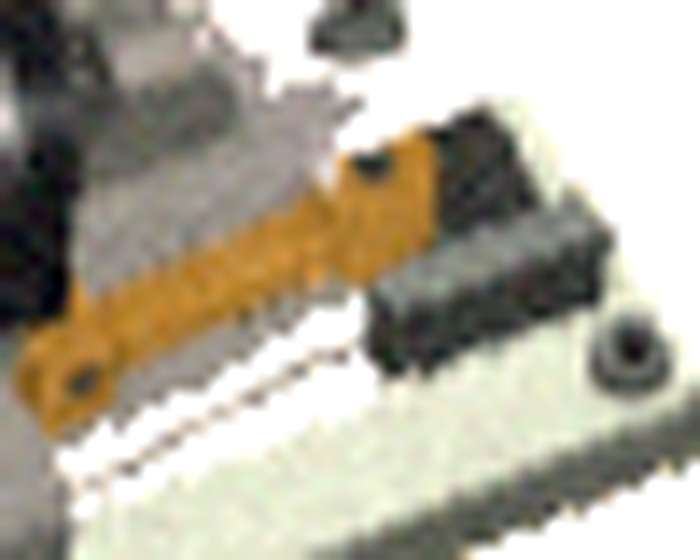

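Request:
drive_tool:
  deltas: [-0.16,0.2,0,0,-0.2,0.25,0,0,-0.2,0.25,0,0]

```text
t: 7.4
tcp_pos: [0.5611, 0.0129, 0.0265]
tool_rot: [0.243, 0.97, -0.002, -0.009]
force: [-8.6, -4.0, 9.4]
finger_gap: 0.679
```

Request:
drive_tool:
  deltas: [-0.2,-0.1,0,0,-0.4,-0.1,0,0,-0.4,-0.1,0,0]

```text
t: 7.7
tcp_pos: [0.5609, 0.0114, 0.0263]
tool_rot: [0.244, 0.97, -0.001, -0.013]
force: [-7.9, 2.9, 8.2]
finger_gap: 0.68
```

```bash
python3 look.py 7 side wrist; python3 flap.py side7.pkl; python3 - <<'E'
from h import *
d=pickle.load(open("wrist7.pkl","rb"));im=d["frame"][230:355,235:345,::-1]
cv2.imwrite("pics/w7c.png",cv2.resize(np.clip(im*1.8,0,255).astype('uint8'),None,fx=4.8,fy=4.8,interpolation=0))
E
```

```text
7.7 [0.56089101 0.0114055  0.0263022 ] [ 0.24419999  0.96964105 -0.00125978 -0.01268871] [-7.87856469  2.94532413  8.23626223] 0.6800928541724521
side7.pkl flap 89 angle 0.5718201922760464 z at y=0/63 45.03567731774869 4.492685326238124
side7.pkl bar 76 angle -0.05462319216088553 z at y=0/63 7.364997216395038 10.809684967909856
```

View pics/w7c.png

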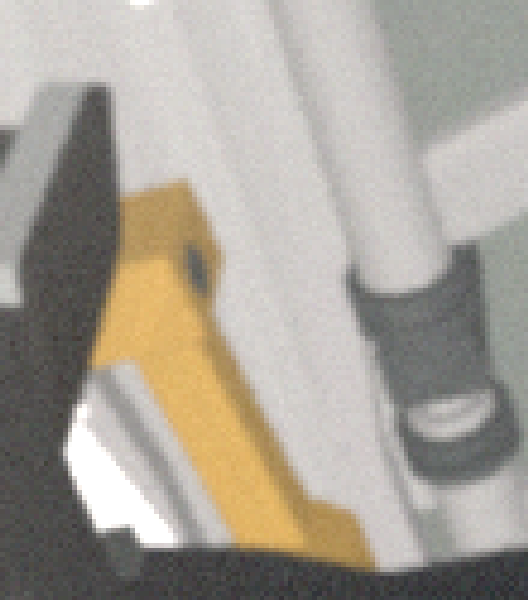

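Request:
drive_tool:
  deltas: [0.2,-0.03,0,0,0.5,-0.1,0,0,0.8,-0.2,0,0,0.9,-0.22,0,0]

```text
t: 8.2
tcp_pos: [0.5541, 0.0132, 0.0271]
tool_rot: [0.244, 0.97, -0.001, -0.01]
force: [2.9, -1.4, 4.1]
finger_gap: 0.681
```

```bash
python3 look.py 8 side wrist; python3 flap.py side8.pkl; python3 - <<'E'
from h import *
d=pickle.load(open("wrist8.pkl","rb"));im=d["frame"][205:355,225:345,::-1]
cv2.imwrite("pics/w8c.png",cv2.resize(np.clip(im*1.8,0,255).astype('uint8'),None,fx=4,fy=4,interpolation=0))
E
```

```text
8.2 [0.55413895 0.01321795 0.02713625] [ 0.24429882  0.96964727 -0.00112129 -0.01004943] [ 2.85249792 -1.41755009  4.10155671] 0.6809151616871036
side8.pkl flap 92 angle 0.5243752799944087 z at y=0/63 43.87629490244285 7.437972306025159
side8.pkl bar 76 angle -0.09060609080091996 z at y=0/63 6.0473688818063955 11.771224442902994
```

View pics/w8c.png

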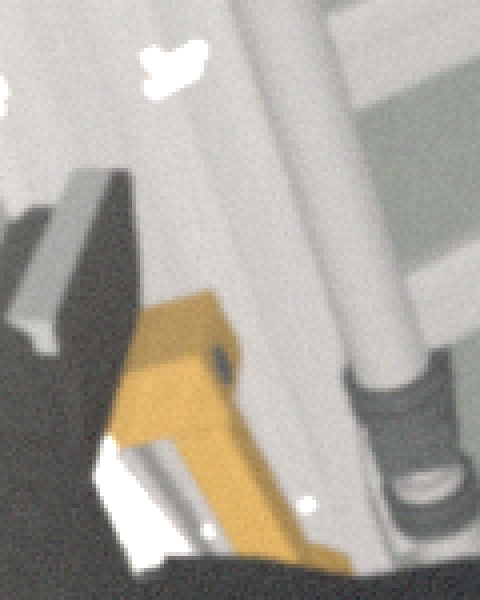

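View pics/side8.png

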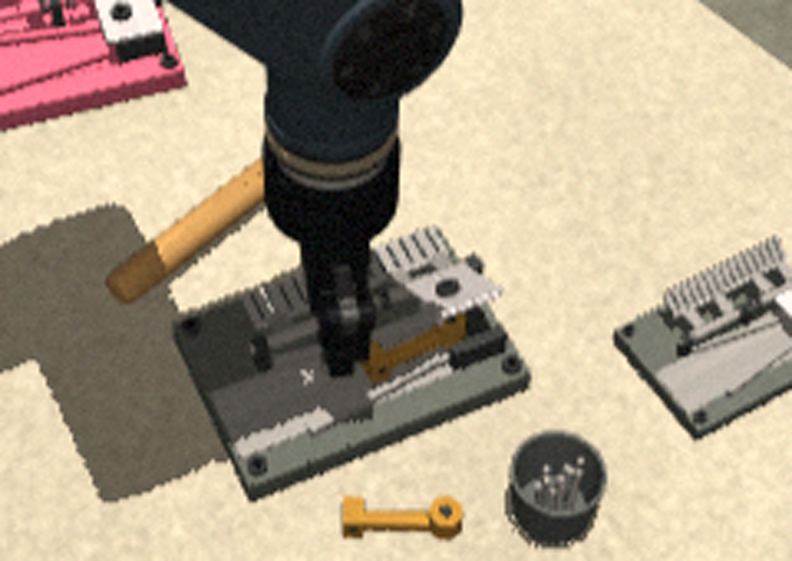

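```bash
python3 - <<'E'
from h import *
c,s=np.cos(-.2266),np.sin(-.2266);J=np.array([[c,-s],[s,c]]);t=np.array([.6019,-.0272])
g=lambda d,p,z,k,o,f:((onz(d,*(np.array(p)/k+o),z,f)[:2]-t)@J*1e3).round(1)
d=pickle.load(open("wrist8.pkl","rb"))
print(g(d,(190,352),.038,4,[225,205],True),g(d,(212,292),.02,4,[225,205],True))
d=pickle.load(open("wrist7.pkl","rb"))
print(g(d,(168,250),.038,4.8,[235,230],True),g(d,(183,180),.02,4.8,[235,230],True))
# side shift of yellow between 6,7,8 (front mask)
for k in(6,7,8):
    d=pickle.load(open(f"side{k}.pkl","rb"));hsv=cv2.cvtColor(d["frame"],cv2.COLOR_RGB2HSV)
    m=cv2.inRange(hsv,(8,110,30),(30,255,255))[235:270,310:356]>0
    ys,xs=np.nonzero(m);print(k,m.sum(),xs.max()+310,ys.min()+235,ys.max()+235,xs.mean()+310)
E
```

```text
[-46.2   4.3] [-44.2   4.5]
[-45.8   5.3] [-44.4   4. ]
6 208 350 244 265 335.8798076923077
7 215 351 244 266 336.0279069767442
8 228 350 245 265 334.62280701754383
```

Request:
drive_tool:
  deltas: [0.1,0,-0.3,0,0.2,0,-0.6,0,0.2,0,-0.9,0,0.2,0,-1.2,0,0.2,0,-1.5,0,0.2,0,-1.8,0,0.2,0,-2.1,0,0.2,0,-2.5,0,0.2,0,-3,0,0.2,0,-4,0,0.2,0,-6,0,0.2,0,-8,0]

```text
t: 9.5
tcp_pos: [0.553, 0.0143, 0.1078]
tool_rot: [0.244, 0.97, -0.001, -0.012]
force: [-0.2, -0.4, -0.3]
finger_gap: 0.681
```

Request:
drive_tool:
  deltas: [3,0,-4,0,6,0,-8,0,8,0,-10,0,8,0,-10,0,8,0,-10,0,8,0,-10,0]

```text
t: 10.1
tcp_pos: [0.4852, 0.0516, 0.2089]
tool_rot: [0.244, 0.97, -0.001, -0.012]
force: [0.2, 0.9, 0.3]
finger_gap: 0.678
```

```bash
python3 look.py 9 side scene wrist; python3 flap.py side9.pkl scene9.pkl; python3 - <<'E'
from h import *
d=pickle.load(open("wrist9.pkl","rb"));cv2.imwrite("pics/w9.png",d["frame"][:,:,::-1])
E
```

```text
10.1 [0.48522893 0.05157657 0.20887863] [ 0.24433654  0.96961896 -0.00121101 -0.01171571] [0.16406419 0.85475823 0.27774628] 0.6775079466510178
side9.pkl flap 144 angle -0.001968040745237124 z at y=0/63 24.426533287469507 24.550520014493973
side9.pkl bar 94 angle -0.5698148512300633 z at y=0/63 -8.909950245570677 31.4546138935003
scene9.pkl flap 161 angle 0.025947879298267057 z at y=0/63 25.89034135495932 24.255257979604036
scene9.pkl bar 90 angle -0.5625875375806749 z at y=0/63 -5.400208976230751 34.325071661647215
```

View pics/side9.png

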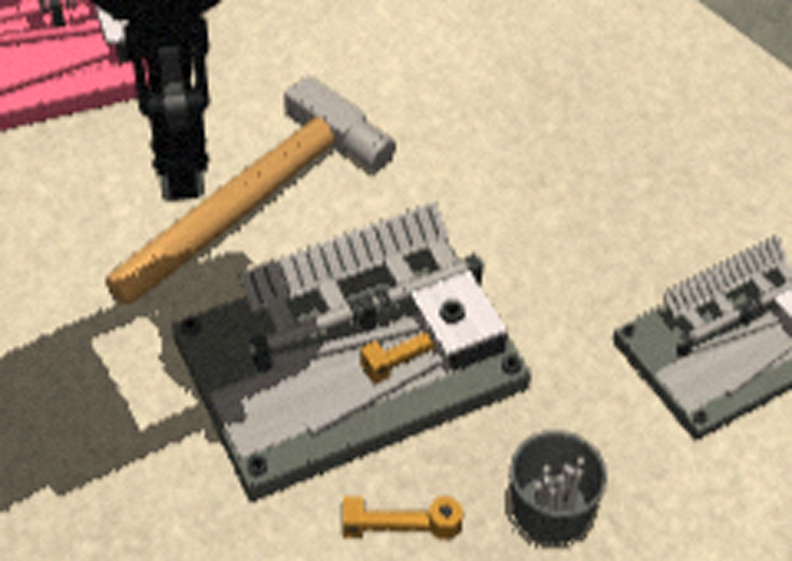

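View pics/w9.png

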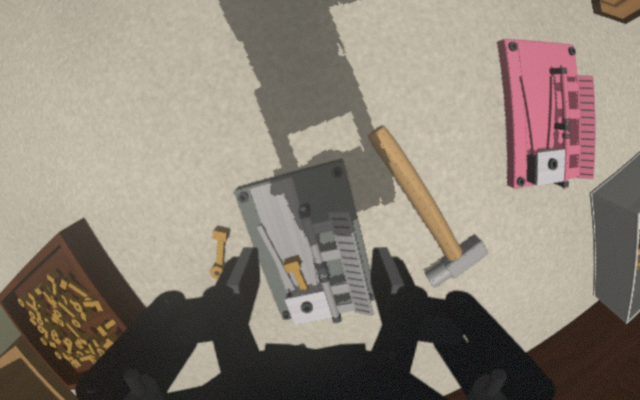

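View pics/scene9.png

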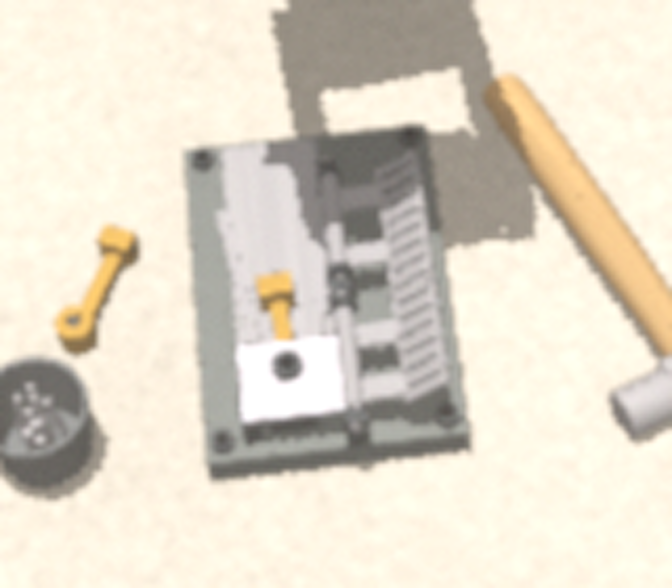

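```bash
python3 - <<'E'
from h import *
d=pickle.load(open("side9.pkl","rb"));im=d["frame"][235:285,290:370,::-1]
cv2.imwrite("pics/s9z.png",cv2.resize(np.clip(im*1.6,0,255).astype('uint8'),None,fx=9,fy=9,interpolation=2))
d=pickle.load(open("scene9.pkl","rb"));im=d["frame"][160:245,243:315,::-1]
cv2.imwrite("pics/c9z.png",cv2.resize(np.clip(im*1.2,0,255).astype('uint8'),None,fx=7,fy=7,interpolation=2))
E
```

```text
(no output)
```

View pics/s9z.png

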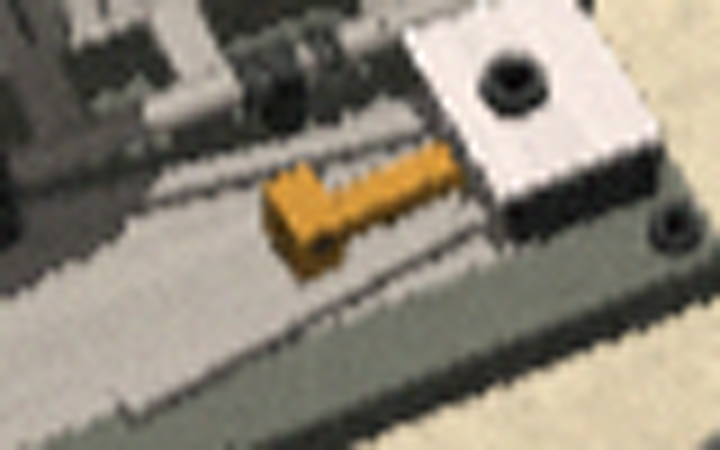

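View pics/c9z.png

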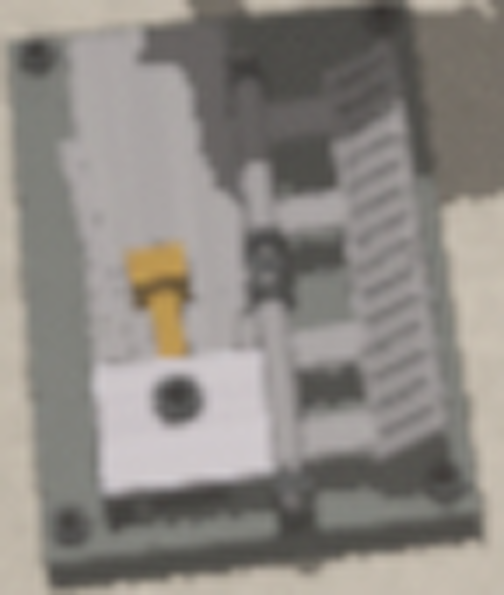

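```bash
python3 - <<'E'
from h import *
c,s=np.cos(-.2266),np.sin(-.2266);J=np.array([[c,-s],[s,c]]);t=np.array([.6019,-.0272])
d=pickle.load(open("scene9.pkl","rb"))
g=lambda p,z:((onz(d,*(np.array(p)/7+[243,160]),z,False)[:2]-t)@J*1e3).round(1)
for n,p,z in[("c rear R",(8,42),.02),("c rear L",(408,8),.02),("front R",(52,563),.02),("front L",(480,520),.02),("lug rearR",(125,252),.038),("lug rearL",(182,244),.038),("lug frontR top",(135,285),.038),("flap fR",(97,366),.044),("flap fL",(265,350),.044),("flap bR",(105,495),.044),("bush",(177,398),.05)]:print(n,g(p,z))
d=pickle.load(open("side9.pkl","rb"))
g=lambda p,z:((onz(d,*(np.array(p)/9+[290,235]),z,False)[:2]-t)@J*1e3).round(1)
for n,p,z in[("lug rear top R",(300,240),.038),("lug rear top L",(265,185),.038),("lug bot rearR",(305,280),.02),("flap fL",(408,32),.044),("flap fR",(500,200),.044),("bush",(513,80),.05),("flapbR",(660,145),.044)]:print('s',n,g(p,z))
E
```

```text
c rear R [-140.4  -45.3]
c rear L [-136.4   82.6]
front R [ 47.9 -43.8]
front L [50.7 81.9]
lug rearR [-44.8 -13.5]
lug rearL [-45.4   3.7]
lug frontR top [-32.8 -11.5]
flap fR [ -2.6 -24.5]
flap fL [-1.3 25. ]
flap bR [ 40.8 -25.3]
bush [15.  -1.9]
s lug rear top R [-47.1 -13.8]
s lug rear top L [-48.    2.8]
s lug bot rearR [-45.5 -13.2]
s flap fL [-2.1 23.4]
s flap fR [ -4.1 -26.7]
s bush [11.3 -2.6]
s flapbR [ 35.2 -28.7]
```

```bash
python3 -c "
from station import manip
print(manip.sign_off(), manip.sense()['t'])"
```

```text
the job is handed in; nothing more can be done
the job is handed in; nothing more can be done
```

The lever is loaded in the large grey jig. It went eye first under the open flap to the end stop, the flap has closed over its eye, and the job is handed in. The clock stood at about 10 s of the 45 s.

I pressed the thumb bar down with one fingertip, which held the flap at about 0.55–0.6 rad. With the other I pushed the lever about 50 mm along the slideway until it stopped hard. The push then rose to about 9 N at the wrist, and shifting the finger a little sideways gained no more travel. I backed off, let the flap down slowly and moved the arm clear.

**Last checks:**
- **Flap:** it reads 0.00 rad in the side view and 0.03 rad in the scene view, so it is closed.
- **Lever home:** measured from the flap's front edge, the lug's rear face is at jig x about -43.1 mm (scene view) and -44.5 mm (side view); home is -44 mm.
- **Other items:** the spare lever, pin cup and hammer look unmoved in the pictures; I did not measure them.
- **Robot:** the wrist force is near zero with the gripper well clear of everything.

**Disagreement:** using my absolute fit of the jig's position, the lug read 1–4 mm short of home. The flap's front edge and bushing were mostly off the same way by 1–5 mm, so I put this down to calibration and trusted the readings relative to the flap. The end stop itself was never in clear view behind the eye.

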